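# Clear the forgotten tube rack and start the centrifuge

## Robot

A 6-joint arm with a two-finger parallel gripper is mounted at the origin on the work surface. World frame = base frame: x ahead of the robot, y to its left, z up, the work surface at z = 0. Lengths are in m, angles in rad, forces in N, time in s.
With the tool pointing down it reaches from about 0.225 to 0.875 m from the base axis. Payload 3.4 kg.
Tool frame: the origin (TCP) lies between the finger pads; the fingertips stand 11 mm ahead of it and the grasp point (between the pads) lies 8 mm behind it; z points along the fingers, y is the line along which they close (so a half turn about z gives the same grasp; the last joint's range is limited). The gripper opens to 85 mm and grips with 20 to 120 N. Pads are 22 mm wide; open, the fingers measure 114 mm over their backs; the gripper's body (76 mm by 85 mm) begins 54 mm behind the grasp point. The pads swing forward as they close: fully open they stand 13 mm farther back than shut.
Start: joints at [1.061, 0.276, 1.505, -0, 1.361, -0.121], TCP at [0.218, 0.532, 0.242] pointing down, gripper open.
Joint ranges: [-2.89, 2.89], [-0.75, 2.08], [0.22, 2.7], [-1.18, 4.32], [0.11, 2.71], [-2.7, 2.7]. Speed limits (rad/s): [2.57, 2.57, 3.14, 3.14, 3.14, 3.14].

## Interface

Orientations are given as a unit quaternion [w, x, y, z].
In Python, from rig import manip, imaging gives the robot as it stands. The module is installed in compiled form; this text tells all that it offers.
- The arm moves only by the tool jog_arm, never from a script. Its argument "deltas" is one flat list of numbers, 7 for each row, row after row: the turn, a rotation vector about the world's x, y, z in degrees, then the shift along the world's x, y, z in mm, then the opening, from 0 (shut) to 1 (fully open). In form: [ax, ay, az, tx, ty, tz, gripper, ax, ay, az, tx, ty, tz, gripper, ...]. A call has 1 to 20 rows; each row is the pose to reach, as a shift and turn from the pose commanded when the call began; what a row does not reach only later rows make up. A row lasts 1/10 s, in which the tool goes at most 50 mm and 8.59 degrees, less where a joint would pass 70% of its speed; a pose out of reach is approached as far as the arm can. A call with a gripper value outside its range is refused whole. The fingers move at their own pace and stop on an object; "grip_force" is the grip in N (left out, the last holds). Time passes only in rows, so rows that repeat a pose let the fingers close. It gives the time, the measured TCP pose, the force, the opening and the grip force at its end, in the units of the state.
- manip.get_state(): the state, without advancing time (a new reading comes with each control period).
- imaging.get_image(name): name is "scene" or "top" or "wrist"; returns the picture (384x512x3 uint8, blue, green, red); there is no depth.
- imaging.calibration(name): a dict with "mtx" (3x3 intrinsics, pixels), "cam_to_world" (4x4, takes a point from camera to world coordinates). Camera axes: x right, y down, z forward; pixel columns grow to the right and rows downward; lengths in m; the calibration is good to about 2 mm. A picture is of the moment at which its call begins: read the wrist's pose just before it. calibration takes no time and is no camera call; for the wrist camera it gives the pose at the moment of the call.
- manip.sign_off(): hands the job in; it is judged then, once.
The state is a dict: "clock": time; "qpos": joint angles; "qd": joint speeds; "effort": joint torques, N m; "position": TCP position; "ee_rot": TCP orientation; "contact_force": force on the tool from outside, world axes, zero at the start; "moment": the same for the moment, N m; "width": finger opening in m; "gripper_force": force on a finger pad.
Only numpy, scipy, OpenCV 4.12 (cv2) and the standard library are available. Lean on these libraries where they do the work, as an engineer would, in place of code of your own. Each camera call takes 0.05 s, during which the arm holds its last target. There are 200 camera calls.

## Task

Someone left a rack of tubes lying across the open bowl of the bench centrifuge: lift it off, keep it upright, and set it down gently, flat inside the steel tray. Then close the centrifuge lid fully without slamming it, and only once it is shut press the green start button all the way down and let it come back up. Leave the bottle, the freezer box and the yellow sharps tub where they stand.

Things in the scene. Friction and masses are not known exactly. Their poses are not given: they have to be found in the camera images.
- centrifuge: white bench centrifuge, fixed, 240 (x) x 280 (y) mm, flat deck 125 mm above its origin; origin under its centre on the bench, z up. Black-rimmed bowl (130 mm inside, rotor sunk in it) at its centre. Lid hinge along its x on the +y side, dark green control panel with the button along its -y side. Turned up to 0.25 rad from the world axes
- lid_hinge (a point): middle of the lid's hinge line on the centrifuge, 127 mm above the bench, at centrifuge (0, 118, 127) mm; axes as centrifuge
- lid (a joint): opening angle of the lid, rad: 0 shut, grows as it opens, stop at 1.8; about 1.6 is upright. It starts standing open. A stiff friction hinge (0.55 N m) holds it at any angle; about 5 N near the free edge moves it.
- lid_edge (a point): middle of the lid's free edge, half-way through its thickness, 200 mm from the hinge line. Lid: white slab 210 (along hinge) x 198 x 16 mm; outer face 19 mm and inner black face 3 mm above the plane through the hinge line (level when shut). Shut, it reaches to 82 mm on the -y side of the centrifuge's centre, short of the panel; open, its free edge is about 330 mm over the bench
- rack_mid (a point): centre of the orange tube rack, half-way up its block, 20 mm above its underside. Block 170 (its x) x 36 (its y) x 40 (z) mm; a row of 8 tubes with coloured caps, fast in it, 15 mm wide, stands 14 mm above the block. About 0.25 kg, loose, z up. It lies flat on the centrifuge deck across the bowl, so the lid cannot shut over it
- tray_floor (a point): centre of the inner floor of the steel tray, 4 mm above the bench. Fixed tray 240 (its x) x 160 (its y) mm, walls 4 mm thick, rim 25 mm above the bench; z up
- start (a joint): travel of the start button, m: 0 up, 0.006 fully pressed (about 4 N); springs back
- start_top (a point): centre of the top of the green round start button, 26 mm across, in the control panel; it is pressed straight down
- bottle: amber reagent bottle with blue cap, 60 mm diameter, 150 mm high, loose; origin under its centre. Leave alone
- freezer_box: square cardboard freezer box, 93 x 93 x 56 mm, loose; origin under its centre. Leave alone
- sharps_tub: round yellow sharps tub with red plug, 108 mm diameter, 118 mm high, loose; origin under its centre. Leave alone
There are look-alikes about, which are no part of the job. Of the things shaped like the part that bears rack_mid, the orange one is meant.

How it is judged:
On the way, in this order (a step that is already met when the one before it is completed fails the run):
1. the rack stands flat in the tray (z of rack_mid in the frame of tray_floor between 0.014 and 0.026 m and horizontal distance between rack_mid and tray_floor below 0.09 m and angle between rack_mid's own z axis and vertical below 0.1 rad), for 0.2 s.
2. the lid is fully shut (value of joint lid below 0.04 rad), for 0.2 s.
3. the start button is pressed with the lid shut (value of joint start above 0.004 m and value of joint lid below 0.04 rad), for 0.1 s.
4. the button is let up again (value of joint start below 0.0015 m), for 0.1 s.
At the end, for the whole second after the job is handed in: The rack rests upright on the tray's floor (centre within 6 mm of its resting height and 90 mm of the tray's centre, tilt under 0.1 rad), the lid is shut (under 0.04 rad), the button is up again after being pressed at least 4 mm, and each bystander is within 30 mm of its start (all of step 1 and value of joint lid below 0.04 rad and value of joint start below 0.0015 m and distance of each of bottle, freezer_box, sharps_tub from where it was at the start of the episode below 0.03 m); the robot touches nothing.
It fails at once if the rack is tipped by more than 0.6 rad (angle between rack_mid's own z axis and vertical above 0.6 rad).
It fails at once if the rack is let go more than 25 mm above the tray's floor (z of rack_mid in the frame of tray_floor above 0.045 m and horizontal distance between rack_mid and tray_floor below 0.1 m and contact force between rack and the fingers below 0.05 N).
It fails at once if the lid is slammed (closing faster than 2.5 rad/s) (velocity of joint lid below -2.5 rad/s).
It fails at once if the start button is pressed while the lid is open (value of joint start above 0.004 m and value of joint lid above 0.06 rad).
It fails at once if a bystander is knocked over (angle between any of bottle, freezer_box, sharps_tub's own z axis and vertical above 0.4 rad).
It also fails if it takes over 72 s, if anything falls off the work surface, if the arm or the gripper's body presses on something with over 40 N, if the wrist force passes 120 N, or if a joint passes its speed limit or range.

## Working session

There is one attempt and no reset: what is moved stays moved. The work goes in short steps, Python scripts to look and compute and a tool call to move; the robot and the scene stay as the last step left them, time stands still between calls to the robot, and variables do not carry over. Pictures are saved under pics/ and viewed, at most 10 in all, crops included, and the job is handed in when it is done.

Besides the shell and the picture viewer there is one more tool, called after "Request:" as name(argument=value, ...), one argument or row to a line, values as JSON. jog_arm: Moves the arm, as the interface text tells. Its arguments: {"type":"object","properties":{"deltas":{"type":"array"},"grip_force":{"type":"number"}},"required":["deltas"]}

```bash
mkdir -p pics; cat > h.py <<'E'
import numpy as np, cv2
from rig import manip, imaging
def ray(name,u,v,z,cal=None):
    c=cal or imaging.calibration(name); M=np.array(c["cam_to_world"]); K=np.array(c["mtx"])
    d=M[:3,:3]@np.linalg.solve(K,[u,v,1.]); o=M[:3,3]
    return o+d*(z-o[2])/d[2]
E
python3 - <<'E'
from h import *
print(manip.get_state())
for n in ["scene","top"]:
    cv2.imwrite(f"pics/{n}0.png",imaging.get_image(n)); c=imaging.calibration(n); print(n,np.round(c["mtx"],1),np.round(c["cam_to_world"],3))
E
```

```text
{'clock': 0.0, 'qpos': array([ 1.06100396e+00,  2.76609678e-01,  1.50613288e+00,  8.94443595e-06,
        1.36070234e+00, -1.21017514e-01]), 'qd': array([-2.52457836e-04, -8.79959420e-05, -1.12597844e-03,  4.29170016e-04,
        1.73699166e-03,  2.45430110e-03]), 'effort': array([-7.81722483e-04, -4.16779912e+01, -2.45805717e+01, -4.85939145e-04,
        1.11929866e-02, -1.39266297e-05]), 'position': array([0.21771857, 0.53163926, 0.24143143]), 'ee_rot': array([-2.91440858e-04,  1.93166369e-01,  9.81165580e-01, -8.79078106e-04]), 'contact_force': array([ 0.24748162, -0.14413223,  0.65806558]), 'moment': array([ 0.00030381, -0.03601678,  0.00910912]), 'gripper_force': 0.0, 'width': 0.08508035020855634}
scene [[445.1   0.  260.4]
 [  0.  445.1 186.8]
 [  0.    0.    1. ]] [[-0.795  0.436 -0.422  1.209]
 [ 0.607  0.55  -0.573  0.734]
 [-0.018 -0.712 -0.702  1.1  ]
 [ 0.     0.     0.     1.   ]]
top [[387.9   0.  255.4]
 [  0.  387.9 189. ]
 [  0.    0.    1. ]] [[-0.013 -0.985  0.17   0.366]
 [-1.     0.015  0.009 -0.069]
 [-0.011 -0.17  -0.985  1.557]
 [ 0.     0.     0.     1.   ]]
```

View pics/top0.png

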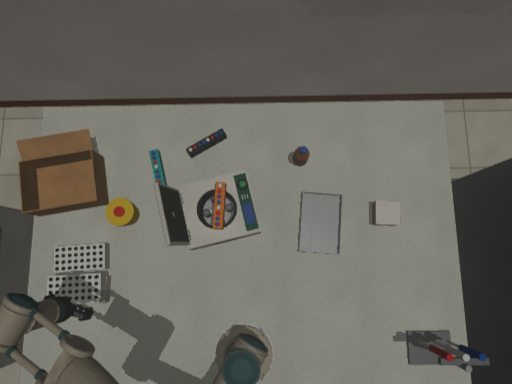

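View pics/scene0.png

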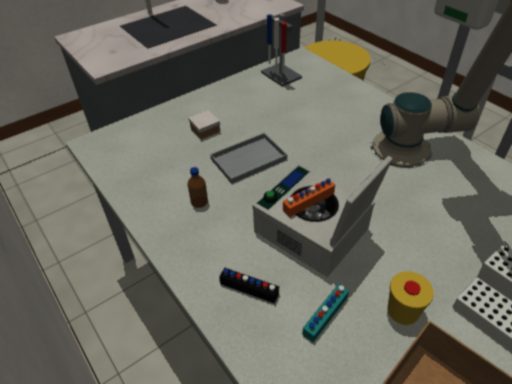

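The top view shows the orange rack at about (219,206) across the bowl, the lid standing at (173,215), the green button at (242,184), and the tray at (320,223). The scene view agrees. Black and teal racks are the look-alikes.

```bash
python3 - <<'E'
from h import *
im=imaging.get_image("top"); im2=imaging.get_image("scene")
cv2.imwrite("pics/crop.png",cv2.resize(im[140:270,140:360],None,fx=3.5,fy=3.5,interpolation=cv2.INTER_CUBIC))
def comps(mask):
    n,l,s,c=cv2.connectedComponentsWithStats(mask.astype(np.uint8)); return [(l==i,s[i],c[i]) for i in range(1,n) if s[i][4]>15]
for nm,I in (("top",im),("scene",im2)):
    h=cv2.cvtColor(I,cv2.COLOR_BGR2HSV); H,S,V=cv2.split(h)
    for lab,m,z in (("orange",(H>=4)&(H<=14)&(S>190)&(V>130),.165),("green",(H>50)&(H<80)&(S>140)&(V>70),.13)):
        m=cv2.morphologyEx(m.astype(np.uint8),cv2.MORPH_CLOSE,np.ones((7,7)))
        for mm,s,c in comps(m):
            r=cv2.minAreaRect(np.argwhere(mm)[:,::-1].astype(np.float32))
            print(nm,lab,s,c.round(1),np.round(ray(nm,*c,z),3), [np.round(ray(nm,*p,z)[:2],3).tolist() for p in cv2.boxPoints(r)] if s[4]>60 else '')
E
```

```text
scene orange [284 183  50  25 240] [307.4 195.5] [0.562 0.085 0.165] [[0.631, 0.059], [0.459, 0.069], [0.474, 0.101], [0.642, 0.09]]
scene orange [404 280  17  12  40] [413.1 283.6] [0.56  0.469 0.165] 
scene green [267 191   7   5  27] [270.2 193.3] [ 0.62  -0.016  0.13 ]
```

View pics/crop.png

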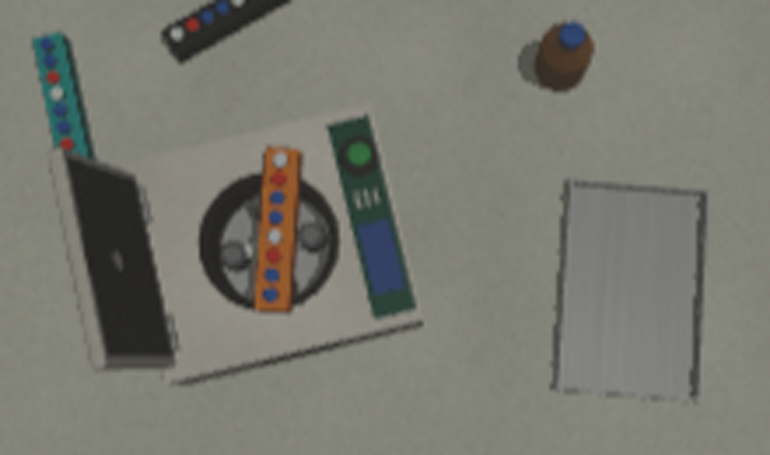

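The crop shows rack corners at about (264,149), (300,151), (292,312) and (255,309), the button at (358,153), panel corners (328,126), (367,115), (414,308), (375,317), and tray corners (568,182), (706,192), (697,400), (553,389).

```bash
python3 - <<'E'
from h import *
def P(u,v,z): return np.round(ray("top",140+(u+.5)/3.5-.5,140+(v+.5)/3.5-.5,z),3)
def show(l,pts,z):
    q=np.array([P(*p,z)[:2] for p in pts]); print(l,q.tolist(),"mean",q.mean(0).round(4))
    for i in range(len(q)):
        d=q[(i+1)%len(q)]-q[i]; print("  len %.3f ang %.1f"%(np.hypot(*d),np.degrees(np.arctan2(d[1],d[0]))))
show("rack",[(264,149),(300,151),(292,312),(255,309)],.165)
show("panel",[(328,126),(367,115),(414,308),(375,317)],.125)
show("tray",[(568,182),(706,192),(697,400),(553,389)],.025)
show("bowl",[(200,240),(339,240)],.125); show("bowl",[(270,172),(270,310)],.125)
show("deck",[(368,116),(422,323),(172,382)],.125)
show("hinge",[(135,178),(174,365)],.125)
print("button",P(358,153,.13),"bottle cap",P(572,34,.15))
E
```

```text
rack [[0.634, 0.09], [0.631, 0.053], [0.463, 0.061], [0.467, 0.099]] mean [0.5488 0.0758]
  len 0.037 ang -94.6
  len 0.168 ang 177.3
  len 0.038 ang 84.0
  len 0.167 ang -3.1
panel [[0.665, 0.026], [0.677, -0.016], [0.469, -0.064], [0.46, -0.023]] mean [ 0.5678 -0.0193]
  len 0.044 ang -74.1
  len 0.213 ang -167.0
  len 0.042 ang 102.4
  len 0.211 ang 13.4
tray [[0.617, -0.242], [0.603, -0.398], [0.369, -0.376], [0.384, -0.217]] mean [ 0.4932 -0.3083]
  len 0.157 ang -95.1
  len 0.235 ang 174.6
  len 0.160 ang 84.6
  len 0.234 ang -6.1
bowl [[0.544, 0.162], [0.542, 0.015]] mean [0.543  0.0885]
  len 0.147 ang -90.8
  len 0.147 ang 89.2
bowl [[0.616, 0.088], [0.469, 0.088]] mean [0.5425 0.088 ]
  len 0.147 ang 180.0
  len 0.147 ang 0.0
deck [[0.676, -0.017], [0.453, -0.072], [0.395, 0.19]] mean [0.508  0.0337]
  len 0.230 ang -166.1
  len 0.268 ang 102.5
  len 0.349 ang -36.4
hinge [[0.612, 0.233], [0.412, 0.188]] mean [0.512  0.2105]
  len 0.205 ang -167.3
  len 0.205 ang 12.7
button [ 0.634 -0.007  0.13 ] bottle cap [ 0.757 -0.237  0.15 ]
```

Request:
jog_arm(
  deltas=[0, 0, 0, 0, 0, 50, 1, 0, 0, 0, 0, 0, 100, 1, 0, 0, 0, 0, 0, 150, 1, 0, 0, 0, 0, 0, 170, 1, 0, 0, 19.5, 331, -455, 170, 1, 0, 0, 19.5, 331, -455, 170, 1, 0, 0, 19.5, 331, -455, 170, 1, 0, 0, 19.5, 331, -455, 170, 1, 0, 0, 19.5, 331, -455, 170, 1, 0, 0, 19.5, 331, -455, 170, 1, 0, 0, 19.5, 331, -455, 170, 1, 0, 0, 19.5, 331, -455, 170, 1, 0, 0, 19.5, 331, -455, 170, 1, 0, 0, 19.5, 331, -455, 170, 1, 0, 0, 19.5, 331, -455, 170, 1, 0, 0, 19.5, 331, -455, 170, 1, 0, 0, 19.5, 331, -455, 120, 1, 0, 0, 19.5, 331, -455, 70, 1, 0, 0, 19.5, 331, -455, 50, 1, 0, 0, 19.5, 331, -455, 50, 1],
)

```text
clock: 2.2
position: [0.5465, 0.0774, 0.2885]
ee_rot: [-0.004, 0.024, 1.0, 0.0]
contact_force: [0.4, 0.0, 0.8]
width: 0.0857
gripper_force: 0.0
```

```bash
python3 - <<'E'
from h import *
s=manip.get_state(); print(s['clock'],s['position'],s['ee_rot'],s['qpos'])
c=imaging.calibration("wrist"); print(np.round(c["cam_to_world"],3),np.round(c["mtx"],1))
I=imaging.get_image("wrist"); cv2.imwrite("pics/w1.png",I)
H,S,V=cv2.split(cv2.cvtColor(I,cv2.COLOR_BGR2HSV))
m=((H>=3)&(H<=16)&(S>150)).astype(np.uint8); m=cv2.morphologyEx(m,cv2.MORPH_CLOSE,np.ones((25,25)))
n,l,st,ce=cv2.connectedComponentsWithStats(m); i=1+np.argmax(st[1:,4])
b=cv2.boxPoints(cv2.minAreaRect(np.argwhere(l==i)[:,::-1].astype(np.float32)))
print(b.round(),[ray("wrist",*p,.165,c).round(3).tolist() for p in b], np.mean([ray("wrist",*p,.165,c) for p in b],0))
E
```

```text
2.2 [0.54647528 0.07739059 0.28848887] [-4.33363533e-03  2.41400035e-02  9.99699193e-01  5.77160657e-05] [ 1.43178398e-02  2.23151650e-01  1.46407913e+00  4.51225427e-04
  1.46301833e+00 -1.50824382e+00]
[[ 0.049  0.951  0.306  0.467]
 [ 0.999 -0.046 -0.016  0.081]
 [-0.001  0.306 -0.952  0.421]
 [ 0.     0.     0.     1.   ]] [[343.4   0.  253. ]
 [  0.  343.4 201.3]
 [  0.    0.    1. ]]
[[421.   0.]
 [511.   0.]
 [511. 275.]
 [421. 275.]] [[0.416, 0.194, 0.165], [0.419, 0.253, 0.165], [0.625, 0.29, 0.165], [0.621, 0.215, 0.165]] [0.52014018 0.237906   0.165     ]
```

View pics/w1.png

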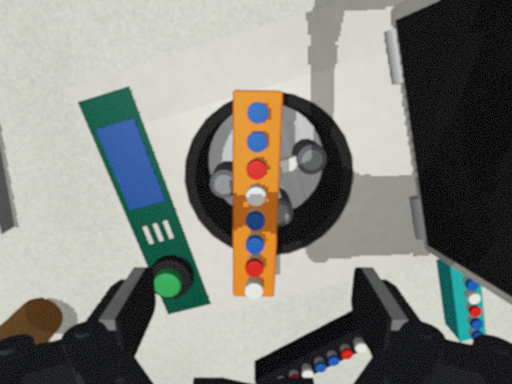

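The wrist view shows rack corners near (234,91), (282,91), (277,296), (233,296) and the button top at (167,283). The lid's hinge tabs are at (393,57) and (418,217).

```bash
python3 - <<'E'
from h import *
R=lambda u,v,z: ray("wrist",u,v,z)[:2].round(4)
q=np.array([R(*p,.165) for p in [(234,91),(282,91),(277,296),(233,296)]]); print(q, q.mean(0))
a=(q[0]+q[1]-q[2]-q[3]); print("ang",np.degrees(np.arctan(a[1]/a[0])))
caps=np.array([R(*p,.179) for p in [(258,112),(257,141),(257,169),(256,195),(256,220),(255,244),(255,268),(254,290)]]);print(caps.mean(0),caps[0],caps[-1])
print("bowl",R(185,172,.13),R(353,172,.13),R(270,92,.13),R(270,250,.13))
print("button",R(167,283,.135),"panel",[R(*p,.125) for p in [(80,102),(127,88),(209,303),(168,312)]])
E
```

```text
[[0.469  0.0673]
 [0.4707 0.1016]
 [0.6401 0.0935]
 [0.6382 0.0553]] [0.5545   0.079425]
ang -3.397209914583324
[0.553525  0.0790125] [0.4835 0.0837] [0.6242 0.0742]
bowl [0.5343 0.0183] [0.5414 0.1648] [0.4713 0.0946] [0.613  0.0899]
button [ 0.6406 -0.0099] panel [array([ 0.4716, -0.0637]), array([ 0.4625, -0.0228]), array([0.6716, 0.0265]), array([ 0.6802, -0.0163])]
```

Request:
jog_arm(
  deltas=[0, 0, -0.5, 5, 2, -40, 1, 0, 0, -0.5, 5, 2, -80, 1, 0, 0, -0.5, 5, 2, -110, 1, 0, 0, -0.5, 5, 2, -130, 1, 0, 0, -0.5, 5, 2, -146, 1, 0, 0, -0.5, 5, 2, -146, 1, 0, 0, -0.5, 5, 2, -146, 0.3, 0, 0, -0.5, 5, 2, -146, 0.2, 0, 0, -0.5, 5, 2, -146, 0.2, 0, 0, -0.5, 5, 2, -146, 0.2, 0, 0, -0.5, 5, 2, -146, 0.2, 0, 0, -0.5, 5, 2, -146, 0.2],
  grip_force=50,
)

```text
clock: 3.45
position: [0.555, 0.0791, 0.1479]
ee_rot: [0.002, 0.029, 1.0, 0.0]
contact_force: [0.3, 0.5, 5.8]
width: 0.0354
gripper_force: 51.8
```

Request:
jog_arm(
  deltas=[0, 0, 0, 0, 0, 15, 0.2, 0, 0, 0, 0, 0, 40, 0.2, 0, 0, 0, 0, 0, 70, 0.2, 0, 0, 0, 0, 0, 90, 0.2, 0, 0, 0, 0, 0, 90, 0.2, 0, 0, 0, 0, 0, 90, 0.2],
)

```text
clock: 4.05
position: [0.5534, 0.0791, 0.2356]
ee_rot: [-0.0, 0.029, 1.0, 0.0]
contact_force: [-0.6, 0.1, -2.9]
width: 0.0348
gripper_force: 51.0
```

```bash
python3 - <<'E'
from h import *
s=manip.get_state(); print(s['clock'],s['position'],s['width'],s['contact_force'],s['moment'])
a=imaging.get_image("wrist"); b=imaging.get_image("scene")[120:270,200:400]
cv2.imwrite("pics/w2.png",np.hstack([cv2.resize(a,(400,300)),cv2.resize(b,(400,300))]))
E
```

```text
4.05 [0.55344297 0.07908072 0.23558723] 0.03476722171622926 [-0.62671891  0.13427992 -2.87147926] [ 0.01124611  0.00354626 -0.02696357]
```

View pics/w2.png

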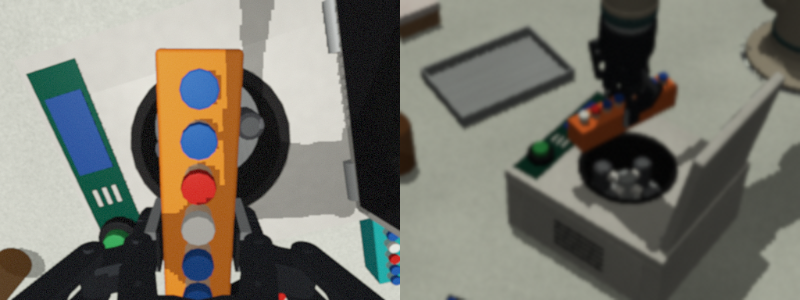

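Request:
jog_arm(
  deltas=[0, 0, 0, -5, -30, 0, 0.2, 0, 0, 0, -11, -70, 0, 0.2, 0, 0, 0, -17, -110, 0, 0.2, 0, 0, 0, -23, -150, 0, 0.2, 0, 0, 0, -29, -190, 0, 0.2, 0, 0, 0, -36, -230, 0, 0.2, 0, 0, -1, -42, -270, 0, 0.2, 0, 0, -2, -48, -310, 0, 0.2, 0, 0, -2, -54, -350, 0, 0.2, 0, 0, -2, -60, -375, 0, 0.2, 0, 0, -2, -60, -387, -20, 0.2, 0, 0, -2, -60, -387, -60, 0.2, 0, 0, -2, -60, -387, -100, 0.2, 0, 0, -2, -60, -387, -130, 0.2, 0, 0, -2, -60, -387, -150, 0.2, 0, 0, -2, -60, -387, -150, 0.2],
)

```text
clock: 5.75
position: [0.4909, -0.3056, 0.0816]
ee_rot: [-0.004, 0.046, 0.999, 0.003]
contact_force: [-1.0, -0.5, -2.9]
width: 0.0354
gripper_force: 50.8
```

```bash
python3 - <<'E'
from h import *
s=manip.get_state(); print(s['clock'],s['position'],s['ee_rot'],s['width'],s['contact_force'])
a=imaging.get_image("wrist"); b=imaging.get_image("top")[170:270,280:380]
cv2.imwrite("pics/w3.png",np.hstack([cv2.resize(a,(400,300)),cv2.resize(b,(300,300))]))
E
```

```text
5.75 [ 0.49093826 -0.30556889  0.08162066] [-0.00423216  0.04614238  0.99892092  0.00315677] 0.035356285162953145 [-0.97844259 -0.53046725 -2.8658471 ]
```

View pics/w3.png

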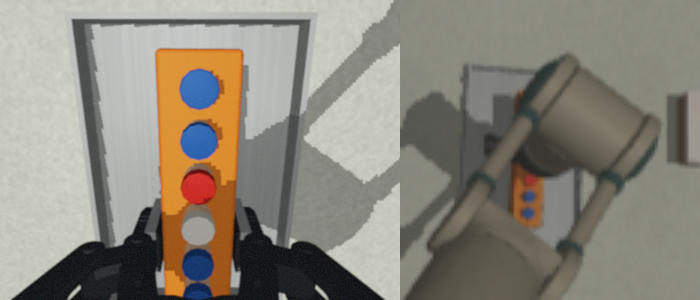

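The rack sits centred and parallel over the tray (tray edges at 70–318 px, rack 156–243). Lowering it slowly.

Request:
jog_arm(
  deltas=[0, 0, 0, 0, 0, -15, 0.2, 0, 0, 0, 0, 0, -30, 0.2, 0, 0, 0, 0, 0, -42, 0.2, 0, 0, 0, 0, 0, -48, 0.2, 0, 0, 0, 0, 0, -52, 0.2, 0, 0, 0, 0, 0, -52, 0.2, 0, 0, 0, 0, 0, -52, 0.2],
)

```text
clock: 6.55
position: [0.4944, -0.3082, 0.0348]
ee_rot: [0.0, 0.046, 0.999, -0.0]
contact_force: [0.5, 0.6, -2.2]
width: 0.0355
gripper_force: 51.1
```

Request:
jog_arm(
  deltas=[0, 0, 0, 0, 0, -2, 0.2, 0, 0, 0, 0, 0, -4, 0.2, 0, 0, 0, 0, 0, -6, 0.2, 0, 0, 0, 0, 0, -6, 0.2],
)

```text
clock: 6.95
position: [0.4938, -0.3077, 0.028]
ee_rot: [-0.0, 0.046, 0.999, 0.0]
contact_force: [-0.5, -0.7, -2.8]
width: 0.0355
gripper_force: 51.1
```

Request:
jog_arm(
  deltas=[0, 0, 0, 0, 0, -1, 0.2, 0, 0, 0, 0, 0, -2, 0.2, 0, 0, 0, 0, 0, -3, 0.2, 0, 0, 0, 0, 0, -3, 0.2],
)

```text
clock: 7.35
position: [0.494, -0.3079, 0.0269]
ee_rot: [0.0, 0.046, 0.999, -0.0]
contact_force: [-4.1, 1.2, 8.1]
width: 0.0353
gripper_force: 52.3
```

Request:
jog_arm(
  deltas=[0, 0, 0, 0, 0, -3, 0.5, 0, 0, 0, 0, 0, -3, 0.8, 0, 0, 0, 0, 0, -3, 1, 0, 0, 0, 0, 0, -3, 1, 0, 0, 0, 0, 0, -3, 1, 0, 0, 0, 0, 0, 10, 1, 0, 0, 0, 0, 0, 40, 1, 0, 0, 0, 0, 0, 90, 1, 0, 0, 0, 0, 0, 140, 1, 0, 0, 0, 0, 0, 190, 1, 0, 0, 0, 0, 0, 240, 1, 0, 0, 0, -70, 0, 280, 0, 0, 0, 0, -120, 0, 300, 0, 0, 0, 0, -150, 0, 300, 0, 0, 0, 0, -150, 0, 300, 0],
)

```text
clock: 8.85
position: [0.3404, -0.3073, 0.3284]
ee_rot: [0.0, 0.047, 0.999, -0.002]
contact_force: [0.5, 0.2, 0.5]
width: 0.0284
gripper_force: 0.0
```

```bash
python3 - <<'E'
from h import *
s=manip.get_state(); print(s['clock'],s['position'],s['ee_rot'],s['qpos'].round(2))
a=imaging.get_image("scene")[100:280,190:430]; b=imaging.get_image("top")[140:270,140:360]
cv2.imwrite("pics/s4.png",np.hstack([cv2.resize(a,None,fx=1.67,fy=1.67),cv2.resize(cv2.copyMakeBorder(b,20,30,0,0,0),None,fx=1.67,fy=1.67)[:300]]))
t=imaging.get_image("top"); H,S,V=cv2.split(cv2.cvtColor(t,cv2.COLOR_BGR2HSV))
m=((H>=3)&(H<=16)&(S>150)&(V>90)).astype(np.uint8); m[:, :290]=0; m[:,350:]=0
m=cv2.morphologyEx(m,cv2.MORPH_CLOSE,np.ones((7,7))); p=np.argwhere(m)[:,::-1]
c=p.mean(0); print(len(p),c,ray("top",*c,.044))
E
```

```text
8.85 [ 0.34042665 -0.30727942  0.32839437] [ 4.42294728e-04  4.71447227e-02  9.98886411e-01 -1.76562693e-03] [-0.88  0.06  1.57 -0.    1.51 -2.36]Traceback (most recent call last):
  File "<stdin>", line 4, in <module>
    return _nx.concatenate(arrs, 1, dtype=dtype, casting=casting)
           ~~~~~~~~~~~~~~~^^^^^^^^^^^^^^^^^^^^^^^^^^^^^^^^^^^^^^^
ValueError: all the input array dimensions except for the concatenation axis must match exactly, but along dimension 0, the array at index 0 has size 301 and the array at index 1 has size 300
```

```bash
python3 - <<'E'
from h import *
a=imaging.get_image("scene")[100:280,190:430]
cv2.imwrite("pics/s4.png",cv2.resize(a,None,fx=3.2,fy=3.2,interpolation=cv2.INTER_CUBIC))
E
```

```text
(no output)
```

View pics/s4.png

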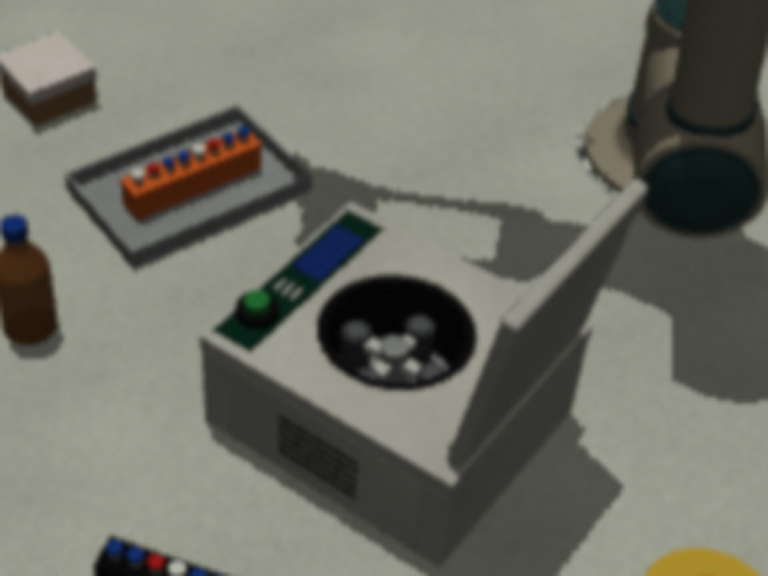

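```bash
cat >> h.py <<'E'
C=np.array([.542,.089,0]); th=np.radians(13.3); EX=np.array([np.cos(th),np.sin(th),0]); EY=np.array([-np.sin(th),np.cos(th),0])
def loc(p): d=np.asarray(p)-C; return np.array([d@EX,d@EY,p[2]])
def wor(x,y,z): return C+x*EX+y*EY+np.array([0,0,z])
def tri(obs):
    A=np.zeros((3,3));b=np.zeros(3)
    for n,u,v in obs:
        o=np.array(imaging.calibration(n)["cam_to_world"])[:3,3]; d=ray(n,u,v,0)-o; d/=np.linalg.norm(d); M=np.eye(3)-np.outer(d,d); A+=M;b+=M@o
    return np.linalg.solve(A,b)
E
python3 - <<'E'
from h import *
tp=lambda u,v:("top",140+(u+.5)/3.5-.5,140+(v+.5)/3.5-.5)
sc=lambda u,v:("scene",190+u/3.2,100+v/3.2)
for a,b in (((59,152),(512,322)),((98,366),(640,187)),((78,259),(576,254))):
    p=tri([tp(*a),sc(*b)]); l=loc(p); print(p.round(3),l.round(3),"r",np.hypot(l[1]-.118,l[2]-.127),"ang",np.arctan2(l[2]-.127,.118-l[1]))
for x in ((200,240),(270,172),(339,240),(270,310)): print(loc(ray(*tp(*x),.125)).round(3))
b=tri([tp(358,153),sc(257,300)]); print("button",b,loc(b))
# deck corner front +x
print(loc(ray(*sc(204,340),.125)),loc(ray(*sc(455,483),.125)))
E
```

```text
[0.602 0.266 0.319] [0.099 0.159 0.319] r 0.19579394975027364 ang 1.7797866645977565
[0.405 0.223 0.317] [-0.102  0.162  0.317] r 0.19534534675119178 ang 1.7989383494841023
[0.504 0.245 0.315] [-0.001  0.16   0.315] r 0.19232419860057706 ang 1.7916799470400273
[0.019 0.071 0.125]
[ 0.072 -0.018  0.125]
[-0.017 -0.072  0.125]
[-0.072  0.016  0.125]
button [ 0.63060742 -0.00587796  0.14316505] [ 0.06440422 -0.11271734  0.14316505]
[ 0.12130795 -0.1285048   0.125     ] [0.11584596 0.14443311 0.125     ]
```

The lid edge triangulates to about 1.73 rad open (edge radius about 0.20 m, as given), and the rack stands in the tray. Working out the arc for pushing the lid shut from behind.

```bash
python3 - <<'E'
from h import *
s=manip.get_state(); p0=s['position']; print(p0)
A=wor(0,.24,.46); print("to A mm",((A-p0)*1000).round())
B=wor(0,.24,.302)
print("B-A",((B-A)*1000).round())
d=.18
for ph in [1.8,1.7,1.6,1.5,1.4,1.3,1.2,1.1,1,.9,.8,.7,.6,.5,.4,.3,.2,.1,.05,0]:
    y=.118-d*np.cos(ph)+.019*np.sin(ph)+.011; z=.127+d*np.sin(ph)+.019*np.cos(ph)+.011
    if ph>1.55: y=.118-.2*np.cos(ph)+.019*np.sin(ph)+.011; z=.302
    W=wor(0,y,z); print(ph,round(y,3),round(z,3),"from B mm",((W-B)*1000).round(1))
E
```

```text
[ 0.34401182 -0.3079339   0.32627785]
to A mm [143. 630. 134.]
B-A [   0.    0. -158.]
1.8 0.193 0.302 from B mm [ 10.8 -45.8   0. ]
1.7 0.174 0.302 from B mm [ 15.3 -64.6   0. ]
1.6 0.154 0.302 from B mm [ 19.8 -83.9   0. ]
1.5 0.135 0.319 from B mm [  24.1 -102.    16.9]
1.4 0.117 0.319 from B mm [  28.3 -119.6   16.6]
1.3 0.099 0.317 from B mm [  32.4 -137.1   14.5]
1.2 0.081 0.313 from B mm [  36.5 -154.3   10.7]
1.1 0.064 0.307 from B mm [  40.4 -171.     5. ]
1 0.048 0.3 from B mm [  44.2 -187.1   -2.3]
0.9 0.032 0.291 from B mm [  47.9 -202.4  -11.2]
0.8 0.017 0.28 from B mm [  51.2 -216.8  -21.6]
0.7 0.004 0.268 from B mm [  54.4 -230.1  -33.5]
0.6 -0.009 0.255 from B mm [  57.2 -242.2  -46.7]
0.5 -0.02 0.241 from B mm [  59.8 -252.9  -61. ]
0.4 -0.029 0.226 from B mm [  62.  -262.2  -76.4]
0.3 -0.037 0.209 from B mm [  63.8 -269.9  -92.7]
0.2 -0.044 0.192 from B mm [  65.3 -276.  -109.6]
0.1 -0.048 0.175 from B mm [  66.3 -280.5 -127.1]
0.05 -0.05 0.166 from B mm [  66.7 -282.1 -136. ]
0 -0.051 0.157 from B mm [  66.9 -283.2 -145. ]
```

Request:
jog_arm(
  deltas=[0, 0, 0, 0, 20, 50, 0, 0, 0, -8, 0, 40, 100, 0, 0, 0, -16, 15, 80, 135, 0, 0, 0, -24, 30, 125, 135, 0, 0, 0, -32, 40, 170, 135, 0, 0, 0, -40, 50, 215, 135, 0, 0, 0, -48, 60, 260, 135, 0, 0, 0, -56, 70, 305, 135, 0, 0, 0, -64, 80, 350, 135, 0, 0, 0, -71.3, 90, 395, 135, 0, 0, 0, -71.3, 100, 440, 135, 0, 0, 0, -71.3, 110, 485, 135, 0, 0, 0, -71.3, 120, 530, 135, 0, 0, 0, -71.3, 130, 575, 135, 0, 0, 0, -71.3, 143, 620, 135, 0, 0, 0, -71.3, 143, 630, 135, 0, 0, 0, -71.3, 143, 630, 135, 0, 0, 0, -71.3, 143, 630, 135, 0],
)

```text
clock: 10.8
position: [0.4873, 0.3242, 0.4583]
ee_rot: [-0.001, 0.618, 0.786, -0.001]
contact_force: [-0.1, 0.1, 0.2]
width: -0.0001
gripper_force: 0.0
```

```bash
python3 - <<'E'
from h import *
s=manip.get_state(); print(s['clock'],s['position'],loc(s['position']),s['ee_rot'],s['qpos'].round(2),s['width'])
E
```

```text
10.8 [0.48731528 0.32423098 0.45832771] [0.00089681 0.24150202 0.45832771] [-6.36305427e-04  6.18435562e-01  7.85833950e-01 -1.43299018e-03] [ 0.47  0.26  1.01 -0.    1.87  0.23] -6.893619687715417e-05
```

Request:
jog_arm(
  deltas=[0, 0, 0, 0, 0, -45, 0, 0, 0, 0, 0, 0, -90, 0, 0, 0, 0, 0, 0, -130, 0, 0, 0, 0, 0, 0, -157, 0, 0, 0, 0, 0, 0, -157, 0, 0, 0, 0, 5, -23, -157, 0, 0, 0, 0, 11, -46, -157, 0, 0, 0, 0, 13, -55, -157, 0, 0, 0, 0, 15, -64, -157, 0, 0, 0, 0, 17, -74, -157, 0, 0, 0, 0, 20, -84, -157, 0],
)

```text
clock: 11.9
position: [0.5071, 0.2385, 0.3043]
ee_rot: [-0.0, 0.619, 0.785, 0.001]
contact_force: [-0.7, 3.2, 2.0]
width: -0.0002
gripper_force: 1.7
```

Request:
jog_arm(
  deltas=[0, 0, 0, 2, -9, 8, 0, 0, 0, 0, 4, -18, 15, 0, 0, 0, 0, 8, -36, 16, 0, 0, 0, 0, 13, -53, 14, 0, 0, 0, 0, 17, -70, 10, 0, 0, 0, 0, 21, -87, 4, 0, 0, 0, 0, 24, -103, -3, 0, 0, 0, 0, 28, -119, -12, 0, 0, 0, 0, 31, -133, -22, 0, 0, 0, 0, 34, -146, -34, 0, 0, 0, 0, 37, -158, -47, 0, 0, 0, 0, 40, -169, -61, 0, 0, 0, 0, 40, -169, -61, 0],
)

```text
clock: 13.2
position: [0.546, 0.0672, 0.2396]
ee_rot: [-0.001, 0.62, 0.784, -0.002]
contact_force: [0.4, 0.4, 0.4]
width: -0.0
gripper_force: 0.0
```

```bash
python3 - <<'E'
from h import *
a=imaging.get_image("scene")[100:280,190:430]
b=imaging.get_image("wrist")
cv2.imwrite("pics/s5.png",np.hstack([cv2.resize(a,(400,300)),cv2.resize(b,(400,300))]))
E
```

```text
(no output)
```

View pics/s5.png

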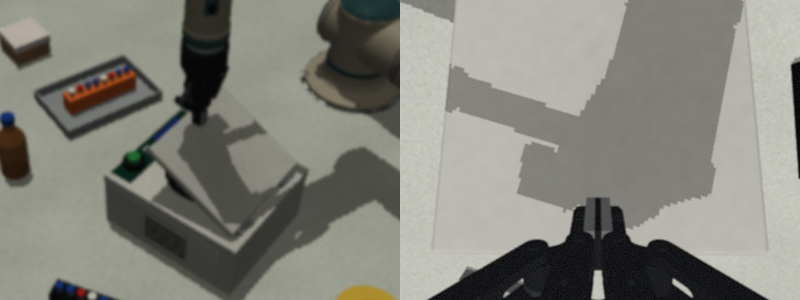

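The lid is half shut with the fingertips resting on its outer face. Continuing along the arc.

Request:
jog_arm(
  deltas=[0, 0, 0, 2, -9, -16, 0, 0, 0, 0, 4, -17, -32, 0, 0, 0, 0, 5, -23, -49, 0, 0, 0, 0, 6, -27, -64, 0, 0, 0, 0, 7, -29, -74, 0, 0, 0, 0, 7, -30, -80, 0, 0, 0, 0, 7, -30, -83, 0, 0, 0, 0, 7, -30, -85, 0, 0, 0, 0, 7, -30, -85, 0],
)

```text
clock: 14.2
position: [0.554, 0.0394, 0.1575]
ee_rot: [0.0, 0.62, 0.785, 0.0]
contact_force: [-0.4, -0.3, -0.5]
width: -0.0002
gripper_force: 0.0
```

Request:
jog_arm(
  deltas=[0, 0, 0, 0, 0, -1, 0, 0, 0, 0, 0, 0, -2, 0, 0, 0, 0, 0, 0, -3, 0, 0, 0, 0, 0, 0, -4, 0, 0, 0, 0, 0, 0, -4, 0, 0, 0, 0, 0, 0, -4, 0],
)

```text
clock: 14.8
position: [0.5542, 0.0394, 0.1569]
ee_rot: [0.001, 0.62, 0.785, 0.001]
contact_force: [-4.9, 0.5, 17.5]
width: -0.0001
gripper_force: 8.7
```

The lid stops at exactly the shut height (TCP 0.157), with 17 N on it. Next, go above the button and look once.

Request:
jog_arm(
  deltas=[0, 0, 0, 0, 0, 30, 0, 0, 0, 0, 0, 0, 77, 0, 0, 0, 0, 40, -24, 77, 0, 0, 0, 0, 82, -47, 77, 0, 0, 0, 0, 82, -47, 77, 0, 0, 0, 0, 82, -47, 77, 0],
)

```text
clock: 15.4
position: [0.6362, -0.0082, 0.2295]
ee_rot: [-0.001, 0.62, 0.785, -0.0]
contact_force: [-0.5, 1.0, -0.5]
width: 0.0001
gripper_force: 0.0
```

```bash
python3 - <<'E'
from h import *
s=manip.get_state(); print(s['clock'],s['position'])
for n in ("wrist","top","scene"):
    c=imaging.calibration(n); I=imaging.get_image(n)
    if n=="wrist": cv2.imwrite("pics/w6.png",I)
    H,S,V=cv2.split(cv2.cvtColor(I,cv2.COLOR_BGR2HSV))
    m=((H>50)&(H<75)&(S>110)&(V>60)).astype(np.uint8)
    k,l,st,ce=cv2.connectedComponentsWithStats(m)
    for i in range(1,k):
        if st[i][4]>12: print(n,st[i],ce[i].round(1),ray(n,*ce[i],.135,c).round(4),ray(n,*ce[i],.143,c).round(4))
E
```

```text
15.4 [ 0.63616717 -0.00819651  0.22951264]
wrist [ 229  189   39   40 1176] [247.6 208.8] [ 0.6326 -0.009   0.135 ] [ 0.6321 -0.0062  0.143 ]
scene [266 190   8   6  28] [269.5 192.7] [ 0.6237 -0.0158  0.135 ] [ 0.6285 -0.0096  0.143 ]
```

View pics/w6.png

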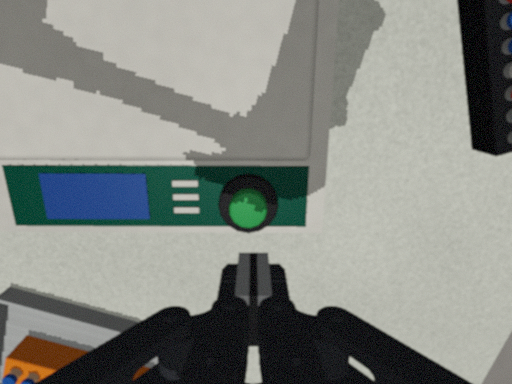

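Button seen at wrist pixel (248,209), i.e. (0.632, -0.006) with its top around z = 0.143. Press down slowly from there; lid is shut.

Request:
jog_arm(
  deltas=[0, 0, 0, -4, 2, -30, 0, 0, 0, 0, -4, 2, -55, 0, 0, 0, 0, -4, 2, -65, 0, 0, 0, 0, -4, 2, -70, 0, 0, 0, 0, -4, 2, -74, 0, 0, 0, 0, -4, 2, -74, 0],
)

```text
clock: 16.15
position: [0.6322, -0.0056, 0.1571]
ee_rot: [0.0, 0.62, 0.785, 0.0]
contact_force: [-1.3, 0.3, 2.1]
width: 0.0003
gripper_force: 0.7
```

Request:
jog_arm(
  deltas=[0, 0, 0, 0, 0, -2, 0, 0, 0, 0, 0, 0, -4, 0, 0, 0, 0, 0, 0, -6, 0, 0, 0, 0, 0, 0, -6, 0],
)

```text
clock: 16.55
position: [0.6326, -0.0058, 0.152]
ee_rot: [0.001, 0.62, 0.785, 0.001]
contact_force: [-2.3, 2.1, 8.1]
width: 0.0001
gripper_force: 4.1
```

Request:
jog_arm(
  deltas=[0, 0, 0, 0, 0, -2, 0, 0, 0, 0, 0, 0, -4, 0, 0, 0, 0, 0, 0, -4, 0, 0, 0, 0, 0, 0, -4, 0],
)

```text
clock: 16.95
position: [0.6327, -0.0058, 0.1516]
ee_rot: [0.002, 0.62, 0.785, 0.001]
contact_force: [-7.3, 1.6, 23.5]
width: -0.0001
gripper_force: 11.7
```

The button bottomed out after about 6 mm of travel (0.1576 to 0.1516). Releasing and withdrawing.

Request:
jog_arm(
  deltas=[0, 0, 0, 0, 0, 10, 0, 0, 0, 0, 0, 0, 40, 0, 0, 0, 0, 0, 0, 90, 0, 0, 0, 0, -30, -40, 130, 0, 0, 0, 0, -70, -80, 150, 0, 0, 0, 0, -110, -120, 150, 0, 0, 0, 0, -150, -150, 150, 0, 0, 0, 0, -150, -150, 150, 0, 0, 0, 0, -150, -150, 150, 0, 0, 0, 0, -150, -150, 150, 0],
)

```text
clock: 17.95
position: [0.4821, -0.1563, 0.2965]
ee_rot: [0.001, 0.62, 0.784, 0.0]
contact_force: [0.2, 0.1, -1.0]
width: -0.0001
gripper_force: 0.0
```

```bash
python3 - <<'E'
from h import *
s=manip.get_state(); print(s['clock'],s['position'],s['contact_force'])
a=imaging.get_image("scene")[100:280,190:430]
cv2.imwrite("pics/s7.png",cv2.resize(a,None,fx=3.2,fy=3.2,interpolation=cv2.INTER_CUBIC))
E
```

```text
17.95 [ 0.48207397 -0.15634256  0.29650453] [ 0.16674266  0.05993503 -0.97588711]
```

View pics/s7.png

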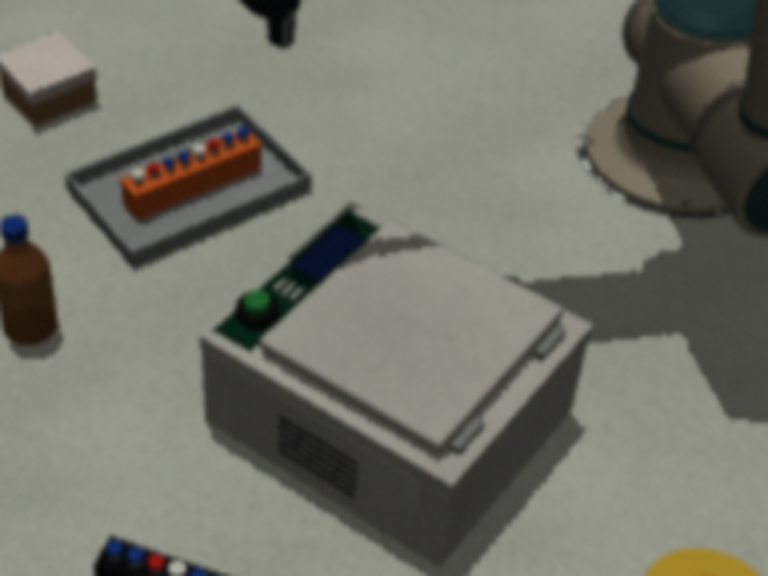

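The lid is flat and shut, the button at (257,300) is back up, the rack stands in the tray, the bystanders haven't moved, and the arm is clear.

```bash
python3 -c "
from rig import manip; print(manip.sign_off())"
```

```text
the job is handed in; nothing more can be done
None
```

I handed the job in at about 18 s of the 72 s allowed: the rack stands flat in the tray, the lid is shut, and the start button was pressed about 6 mm and came back up. In the last picture the bottle and freezer box hadn't moved; only the sharps tub's edge was in view, unmoved. The sign-off gave no verdict.

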